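Drain three capacitors and hold the pen tester on the contact pad

ROBOT

A 6-joint arm with a two-finger parallel gripper is mounted at the origin on a cart in front of the work surface, level with it; the furniture and walls round the work are solid. World frame = base frame: x ahead of the robot, y to its left, z up, the work surface at z = 0. Lengths are in m, angles in rad, forces in N, time in s.
With the tool pointing down it reaches from about 0.425 to 0.95 m from the base axis. Payload 3.5 kg.
Tool frame: the origin (TCP) lies midway between the tips of the shut fingers; the grasp point (between the pads) lies 19 mm behind it (ctrl.pinch_z is the distance from the TCP to the grasp point, in m); z points along the fingers, y is the line along which they close (so a half turn about z gives the same grasp; the last joint's range is limited). The gripper opens to 85 mm and grips with 20 to 120 N. Pads are 22 mm wide; open, the fingers measure 114 mm over their backs; the gripper's body (76 mm by 85 mm) begins 54 mm behind the grasp point. The pads swing forward as they close: fully open they stand 13 mm farther back than shut.
Start: joints at [1.157, 0.286, 1.577, -0, 1.279, -0.15], TCP at [0.176, 0.652, 0.231] pointing down, gripper open.
Joint ranges: [-2.77, 2.77], [-0.9, 2.22], [0.21, 2.48], [-1.53, 4.67], [0.24, 2.81], [-2.84, 2.84]. Speed limits (rad/s): [2.79, 2.79, 3.14, 3.14, 3.14, 3.14].

INTERFACE

Orientations are given as a unit quaternion [x, y, z, w].
In Python, from plant import get_state, viewer, sign_off, ctrl gives the robot as it stands. The module is installed in compiled form; this text tells all that it offers.
- The arm moves only by the shell command python3 -m handwheel 'ROWS' [FORCE]. ROWS is JSON, a list that holds one entry, the list of rows, each a list of 5 numbers: the finger opening in m, from 0 to 0.0854, then the shift along the tool's x, y, z in m, then the turn about the tool's z in degrees. In form: [[[claw, x, y, z, spin], ...]]. A call has 1 to 12 rows; each row shifts and turns the commanded pose from where the row before left it, along the tool's axes as they then stand; what a row does not reach is not made up. A row lasts 1/12 s, in which the tool goes at most 41.7 mm and 7.16 degrees, less where a joint would pass 70% of its speed; a pose out of reach is approached as far as the arm can. A call is refused whole if a number of a shift passes 0.0417 or a number of a turn 7.16, either way. A call with a gripper value outside its range is refused whole. The fingers move at their own pace and stop on an object; FORCE is the grip in N (left out, the last holds). Time passes only in rows, so rows that do not move let the fingers close. It gives the time, the measured TCP pose, the force, the opening and the grip force at its end, in the units of the state.
- get_state(): the state, without advancing time (a new reading comes with each control period).
- viewer.read_camera(name): name is "scene" or "top"; returns the picture (400x640x3 uint8, blue, green, red); there is no depth.
- viewer.camera_params(name): a dict with "fov_y" (degrees; the focal length in pixels is half the picture's height over the tangent of half this angle, whatever the lens; pixels are square), "cx", "cy" (the principal point, pixels), "xyz" and "attitude" of the camera in the world. Camera axes: x right, y up, looking along -z (the intrinsics and any distortion apply to the point x, -y, -z); pixel columns grow to the right and rows downward; lengths in m; the calibration is good to about 2 mm. A picture is of the moment at which its call begins. camera_params takes no time and is no camera call.
- sign_off(): hands the job in; it is judged then, once.
Trained networks look in the newest picture that a camera, given by its name, has taken for a name from the list of things; names that differ only in an ending like _2 or _b are one class to them, and where a whole thing is asked for, a point or a joint stands for the part that bears it (a point fixed in the world has none). Each returns a list of dicts, best first, with "confidence" (0 to 1); they miss things now and then, are a little off and sometimes report something else, mostly with a low value. They report only what shows in the picture. A call takes as long as a camera call. They do not tell look-alikes from the thing itself.
- viewer.look_for(camera, name): "extent" ([left, top, width, height] as shares, 0 to 1, of the picture: columns of its width, rows of its height, round what is visible of it).
- viewer.outline_of(camera, name): "mask" (400x640 bool, what is visible of it) and "extent" ([left, top, width, height] as shares, 0 to 1, of the picture: columns of its width, rows of its height, round what is visible of it).
- viewer.pinpoint(camera, name): "xy" ([column, row] as shares, 0 to 1, of the picture: columns of its width, rows of its height: a listed point, or the origin of a listed thing).
The state is a dict: "time": time; "qpos": joint angles; "dq": joint speeds; "joint_efforts": joint torques, N m; "eef_pos": TCP position; "tcp_rot": TCP orientation; "contact_force": force on the tool from outside, world axes, zero at the start; "wrist_torque": the same for the moment, N m; "opening": opening from 0.0 (shut) to 1.0 (fully open); "finger_force": force on a finger pad.
Only numpy, scipy, OpenCV 4.12 (cv2) and the standard library are available. Lean on these libraries where they do the work, as an engineer would, in place of code of your own. Each camera call takes 0.05 s, during which the arm holds its last target. There are 200 camera calls.

TASK

Stand the three loose can capacitors upright inside the shallow drain tray, in any order. Only then draw the pen tester out of its holder block and, holding it square to the sloping face of the tray's console, press its tip lightly on the middle of the round spring pad, so that the pad is pushed in about half its travel and never rammed. Finish while still holding the tester pressed there, without letting go, and leave the other things on the bench where they are.

Things in the scene. Friction and masses are not known exactly. Their poses are not given: they have to be found in the camera images.
- tray_floor (a point): centre of the inner floor of the drain tray, 4 mm above the bench (axes: z up, x across the tray away from the robot at yaw 0, y along it to the left). The tray is a shallow aluminium tray, fixed to the bench, inside 100 mm (x) by 144 mm (y), walls 3 mm thick whose tops are 10 mm above this floor. A grey console whose top slopes down toward the tray, up to 61 mm high above the bench, 94 mm in x, fills the tray's -y end from y = -76 mm to y = -148 mm of this point.
- pad_face (a point): middle of the outer face of the round brass spring pad (24 mm diameter, a dark ring marks its middle) on the console's sloping face; it is about 64 mm above the bench and stands 16 mm proud of the console's face when untouched. Its z axis points straight out of the face, 20 degrees off vertical, leaning toward the tray's +y side (over the tray's floor); the point moves with the pad.
- contact_pad (a joint): how far the spring pad is pushed straight into the console, in m: 0 untouched, 0.014 fully in; the push needed is 1 N at first touch, 2.75 N half way (0.007), 4.5 N at the stop
- drain_tray: the drain tray with its console and pad, fixed to the bench; origin under the centre of its 106 x 222 mm base, on the bench; axes as tray_floor, which lies at (0, 36, 4) mm
- pen_tester: grey pen-shaped tester, 135 mm long plus a 3 mm button, 45 g, standing tip down in the holder block; origin at the tip, z axis along it toward the top. Tip 6 mm diameter to 12 mm, shank 13 mm diameter to 40 mm, round finger guard 24 mm diameter from 40 to 45 mm, then a plain round handle 16 mm diameter from 45 to 135 mm with a thin clip (looks only, not solid) on one side. The guard rests on the block's top, so the tip starts 10 mm above the bench.
- tester_tip (a point): the tip of the pen tester, z axis along the tester toward its top
- tester_holder: black block 64 x 64 x 50 mm, fixed to the bench, with an upright 15 mm through hole in its middle that holds the tester's shank; origin under its centre, on the bench. A fixed stereo microscope 0.45 m tall stands behind and to the right of it (world x 0.55 to 0.82, y -0.45 to -0.25): keep the whole arm clear of it.
- can_large: black can capacitor, upright cylinder 30 mm diameter, 46 mm tall, bare metal top, 40 g; origin at the centre of its underside, z up
- can_medium: black can capacitor, upright cylinder 22 mm diameter, 34 mm tall, 20 g; origin at the centre of its underside, z up
- can_small: blue can capacitor, upright cylinder 16 mm diameter, 26 mm tall, 12 g; origin at the centre of its underside, z up
- side_cutters_b: side cutters with red handles lying flat behind the tray, 53 x 129 x 14 mm; to be left alone
- flux_bottle: small standing bottle with a nozzle, 33 mm diameter, 82 mm tall, near the capacitors; to be left alone
- screwdriver_b: small screwdriver lying behind the tray, 153 mm long, 12 mm high; to be left alone
Not all that is in view belongs to the job. What is shaped like the tester_holder but turquoise is not meant.

How it is judged:
By the outcome, as a careful person would: the job done as asked, in the order asked, and still so for the second after the job is handed in, while the arm keeps its last pose, push and grip.
It also fails if it takes over 72 s, if anything falls off the work surface, if the arm or the gripper's body presses on something with over 40 N, if the wrist force passes 120 N, or if a joint passes its speed limit or range.

## Working session

There is one attempt and no reset: what is moved stays moved. The work goes in short steps, Python scripts to look and compute and a shell command to move; the robot and the scene stay as the last step left them, time stands still between calls to the robot, and variables do not carry over. Pictures are saved under pics/ and viewed, at most 10 in all, crops included, and the job is handed in when it is done.

```bash
mkdir -p pics; cat > h.py <<'E'
import numpy as np, cv2
from plant import get_state, viewer, ctrl
from scipy.spatial.transform import Rotation as R
def cam(c):
    p=viewer.camera_params(c); f=200/np.tan(np.radians(p['fov_y'])/2)
    return p,f,R.from_quat(p['attitude']).as_matrix(),np.array(p['xyz'])
def ray(c,u,v):
    p,f,M,o=cam(c); d=M@np.array([(u-p['cx'])/f,-(v-p['cy'])/f,-1]); return o,d
def at_z(c,u,v,z):
    o,d=ray(c,u,v); return o+d*(z-o[2])/d[2]
def proj(c,X):
    p,f,M,o=cam(c); q=M.T@(np.array(X)-o); return p['cx']+f*q[0]/-q[2], p['cy']-f*q[1]/-q[2]
def tri(a,b):
    (o1,d1),(o2,d2)=ray(*a),ray(*b); A=np.stack([d1,-d2],1); s=np.linalg.lstsq(A,o2-o1,rcond=None)[0]
    return (o1+s[0]*d1+o2+s[1]*d2)/2, np.linalg.norm(o1+s[0]*d1-o2-s[1]*d2)
def pin(c,n): return [(np.round(np.array(d['xy'])*[640,400],1).tolist(),round(d['confidence'],2)) for d in viewer.pinpoint(c,n)[:3]]
E
python3 - <<'E'
from h import *
for c in('scene','top'):
    im=viewer.read_camera(c); cv2.imwrite(f'pics/{c}0.png',im); print(c,viewer.camera_params(c))
    for n in['tray_floor','pad_face','drain_tray','pen_tester','tester_tip','tester_holder','can_large','can_medium','can_small','flux_bottle']:
        print(n,pin(c,n))
print(get_state(), ctrl.pinch_z)
E
```

```text
scene {'fov_y': 52.43470316206414, 'cx': 319.60956482052984, 'cy': 194.65469177658014, 'xyz': array([-0.33649381, -0.53774376,  0.79993387]), 'attitude': array([ 0.38843549, -0.23312112, -0.45382877,  0.76734077])}
tray_floor [([289.8, 212.2], 0.69)]
pad_face [([320.9, 204.1], 0.58)]
drain_tray [([298.9, 214.4], 0.97)]
pen_tester [([361.2, 248.9], 0.52)]
tester_tip [([361.1, 246.2], 0.49)]
tester_holder [([447.5, 304.6], 0.91), ([393.2, 273.1], 0.83), ([362.9, 250.7], 0.63)]
can_large [([233.6, 183.1], 0.66), ([218.0, 170.5], 0.21)]
can_medium [([218.8, 168.6], 0.44), ([362.5, 247.9], 0.17)]
can_small [([217.6, 199.2], 0.42)]
flux_bottle [([186.7, 190.5], 0.48)]
top {'fov_y': 56.93289947968055, 'cx': 323.9052140760224, 'cy': 191.28870520502727, 'xyz': array([ 0.33297448, -0.04652107,  1.46779573]), 'attitude': array([ 0.04695031, -0.04980543, -0.70019904,  0.71065913])}
tray_floor [([306.5, 198.1], 0.9)]
pad_face [([333.2, 191.9], 0.53), ([282.1, 153.5], 0.52)]
drain_tray [([316.1, 200.1], 0.71)]
pen_tester [([371.0, 213.6], 0.62)]
tester_tip [([215.0, 181.8], 0.55)]
tester_holder [(
[... 222 characters left out ...]
': 1.1, 'qpos': array([ 1.15701708e+00,  2.86290267e-01,  1.57670061e+00,  1.55949042e-05,
        1.27857412e+00, -1.49969864e-01]), 'dq': array([-0.00044254,  0.00166792,  0.00138113,  0.00131997,  0.00059129,
       -0.00051853]), 'joint_efforts': array([-1.44955984e-04, -4.05964816e+01, -2.92945558e+01, -1.23766727e-04,
        4.46833446e-04, -1.75557723e-06]), 'eef_pos': array([0.17595824, 0.65165478, 0.23133103]), 'tcp_rot': array([ 1.31524751e-01,  9.91312887e-01,  1.53606482e-05, -3.32548917e-06]), 'contact_force': array([-0.22748857,  0.19757736,  0.25077981]), 'wrist_torque': array([ 0.04870852, -0.02312561,  0.00749834]), 'finger_force': 0.0, 'opening': 0.9978954870003098} 0.0187
```

View pics/scene0.png

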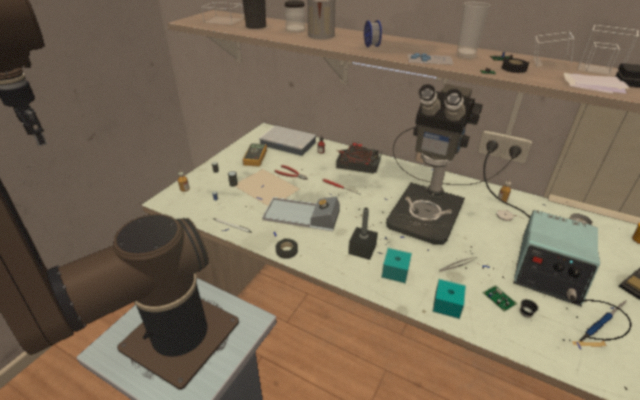

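View pics/top0.png

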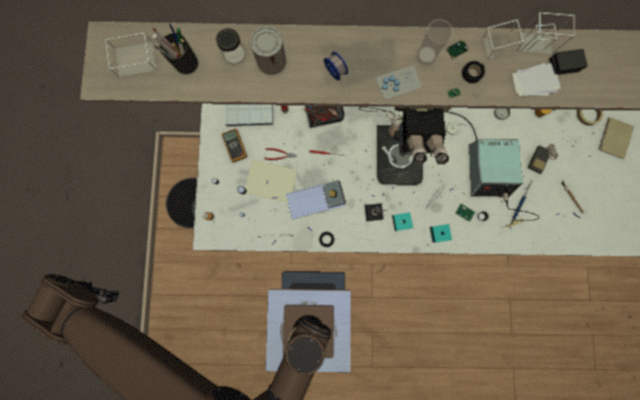

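```bash
python3 - <<'E'
from h import *
for c in('scene','top'):
    viewer.read_camera(c)
    for n in['can_large','can_medium','can_small','pen_tester','flux_bottle','pad_face','drain_tray']:
        for d in viewer.outline_of(c,n)[:3]:
            e=np.array(d['extent'])*[640,400,640,400]; m=d['mask']; ys,xs=np.nonzero(m)
            r=cv2.minAreaRect(np.stack([xs,ys],1).astype(np.float32))
            print(c,n,round(d['confidence'],2),e.round(1),'cen',xs.mean().round(1),ys.mean().round(1),len(xs), [np.round(r[0],1),np.round(r[1],1),round(r[2],1)] if n=='drain_tray' else '')
a=viewer.read_camera('scene')[140:270,170:400]; b=viewer.read_camera('top')[165:255,195:395]
a=cv2.resize(a,None,fx=3.4,fy=3.4,interpolation=2)
b=cv2.resize(b,None,fx=3.9,fy=3.9,interpolation=2)[:158+193]
cv2.imwrite('pics/c1.png',cv2.resize(a,(782,442))); cv2.imwrite('pics/c2.png',b)
for nm,s,t in[('tray_floor',(289.8,212.2),(306.5,198.1)),('holder',(362.9,250.7),(372.3,214.3)),('drain',(298.9,214.4),(316.1,200.1)),('pad',(320.9,204.1),(333.2,191.9))]:
    print(nm,tri(('scene',*s),('top',*t)))
for nm,c,u,v,z in[('large t',"top",242,189.5,.046),('med t','top',215,181,.034),('small t','top',242,215,.026),('large s','scene',233.6,183.1,0),('med s','scene',215.5,171,0),('small s','scene',215,199.2,0),('hold s','scene',362.9,250.7,0),('hold t','top',372.3,214.3,0)]:
    print(nm,at_z(c,u,v,z).round(4))
E
```

```text
scene can_small 0.46 [212.  192.1   4.2  11.1] cen 214.5 195.7 48 
scene can_small 0.32 [260.6 196.7  80.7  34.8] cen 304.0 212.4 1914 
scene pen_tester 0.69 [359.7 209.2   8.5  31.7] cen 364.4 222.8 153 
scene flux_bottle 0.5 [177.3 172.7  12.8  18.5] cen 182.5 181.6 188 
scene pad_face 0.53 [319.  200.5   6.    2.4] cen 322.5 202.7 42 
scene drain_tray 0.8 [263.1 195.5  78.8  37.8] cen 303.7 212.4 1907 [array([301. , 213.5]), array([33., 78.]), 90.0]
top can_large 0.57 [234.5 186.2  10.3   9.5] cen 240.9 190.2 53 
top can_medium 0.23 [269.5 148.6  26.1  10.7] cen 281.8 155.6 91 
top pen_tester 0.54 [367.8 211.8  14.3   4.4] cen 374.9 210.6 40 
top flux_bottle 0.62 [203.3 213.1  12.4   6.9] cen 207.7 216.1 69 
top drain_tray 0.82 [284.8 178.5  62.9  37.7] cen 315.1 199.2 1567 [array([315.4, 199.2]), array([27.8, 57.7]), 75.3]
top drain_tray 0.6 [312.9 150.2  16.2   4. ] cen 319.8 152.1 43 [array([319. , 151.9]), array([16.1,  2.8]), 8.1]
tray_floor (array([ 0.50521729,  0.02115714, -0.00368279]), np.float64(0.006555131643553526))
holder (array([ 0.447315  , -0.24825237,  0.00220842]), np.float64(0.007597681018545664))
drain (array([ 0.49643356, -0.01786987,  0.00884916]), np.float64(0.006200279757484157))
pad (array([ 0.5230836 , -0.08261762,  0.05557332]), np.float64(0.009856761084709089))
large t [0.5311 0.2678 0.046 ]
med t [0.5649 0.378  0.034 ]
small t [0.4333 0.2677 0.026 ]
large s [0.5421 0.2775 0.    ]
med s [0.5717 0.3833 0.    ]
small s [0.4383 0.2721 0.    ]
hold s [ 0.4519 -0.2505  0.    ]
hold t [ 0.4456 -0.2452  0.    ]
```

View pics/c1.png

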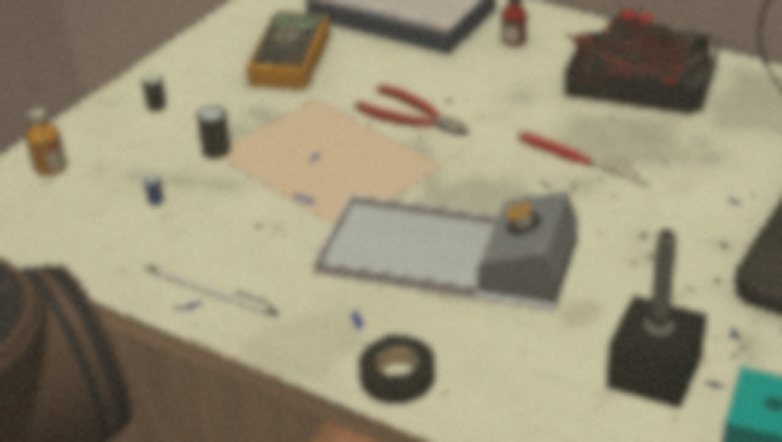

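View pics/c2.png

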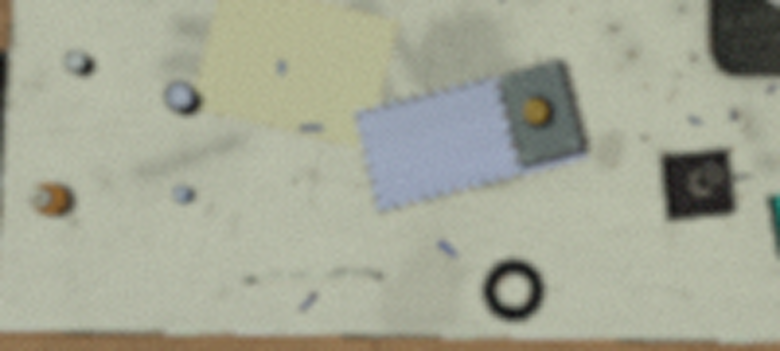

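```bash
python3 - <<'E'
from h import *
T=lambda x,y:('top',195+x/3.9,165+y/3.9)
S=lambda x,y:('scene',170+x/3.4,140+y/3.4)
for n,t,s,z in[('L',(181,97),(212,115),.046),('M',(79,63),(153,79),.034),('S',(182,194),(153,180),.026),('pad',(537,110),(519,212),.064),('pen',(705,178),(665,234),.148),('flux',(45,199),(38,115),.082)]:
    print(n,at_z(*T(*t),z).round(4),at_z(*S(*s),z).round(4),tri(T(*t),S(*s))[0].round(4))
for n,p,z in[('c1',(358,113),.014),('c2',(381,212),.014),('c3',(565,60),.03),('c4',(588,152),.03),('h1',(664,155),.05),('h2',(732,150),.05),('h3',(735,212),.05),('h4',(669,219),.05)]:
    print(n,at_z(*T(*p),z).round(4))
for n,p,z in[('c1',(350,198),.014),('c2',(318,269),.014)]: print(n,at_z(*S(*p),z).round(4))
E
```

```text
L [0.5296 0.27   0.046 ] [0.5335 0.2691 0.046 ] [0.5304 0.2683 0.048 ]
M [0.5643 0.3769 0.034 ] [0.572  0.3794 0.034 ] [0.5644 0.374  0.0397]
S [0.4343 0.269  0.026 ] [0.4395 0.2682 0.026 ] [0.4354 0.2668 0.029 ]
pad [ 0.5195 -0.0846  0.064 ] [ 0.5203 -0.0844  0.064 ] [ 0.5195 -0.0847  0.0646]
pen [ 0.4476 -0.2376  0.148 ] [ 0.4522 -0.247   0.148 ] [ 0.4502 -0.2424  0.1469]
flux [0.4236 0.3882 0.082 ] [0.4121 0.374  0.082 ] [0.4252 0.3915 0.069 ]
c1 [0.5203 0.0963 0.014 ]
c2 [0.42   0.0703 0.014 ]
c3 [ 0.5756 -0.1134  0.03  ]
c4 [ 0.4823 -0.1373  0.03  ]
h1 [ 0.4784 -0.2113  0.05  ]
h2 [ 0.4843 -0.2787  0.05  ]
h3 [ 0.423  -0.2813  0.05  ]
h4 [ 0.4151 -0.2162  0.05  ]
c1 [0.5198 0.0976 0.014 ]
c2 [0.4177 0.0631 0.014 ]
```

```bash
python3 -m handwheel '[[[0.085,0,0,0,6.66],[0.085,0,0,0,6.66],[0.085,0,0,0,6.66],[0.085,0,0,0,6.66],[0.085,0,0,0,6.66],[0.085,0,0,0,6.66],[0.085,0,0,0,6.66],[0.085,0,0,0,6.66],[0.085,0,0,0,6.66]]]' 30
python3 -m handwheel '[[[0.085,-0.033,0.0174,0.005,0],[0.085,-0.033,0.0174,0.005,0],[0.085,-0.033,0.0174,0.005,0],[0.085,-0.033,0.0174,0.005,0],[0.085,-0.033,0.0174,0.005,0],[0.085,-0.033,0.0174,0.005,0],[0.085,-0.033,0.0174,0.005,0],[0.085,-0.033,0.0174,0.005,0],[0.085,-0.033,0.0174,0.01,0],[0.085,-0.033,0.0174,0.01,0],[0.085,-0.033,0.0174,0.01,0],[0.085,-0.033,0.0174,0.01,0]]]'
python3 -m handwheel '[[[0.085,-0.033,0.0174,0.012,0],[0.085,-0.033,0.0174,0.012,0],[0.085,0,0,0,0],[0.085,0,0,0,0]]]'
cat >> h.py <<'E'
X=np.array([.966,.259]);Y=np.array([-.259,.966])
def tc(p): p=np.array(p)[:2]; return np.round([p@X,p@Y],4)
def st():
    s=get_state(); m=R.from_quat(s['tcp_rot']).as_matrix()
    print('t',round(s['time'],2),'tx,ty',tc(s['eef_pos']),'z',s['eef_pos'][2].round(4),'toolx yaw',np.degrees(np.arctan2(m[1,0],m[0,0])).round(2),'op',round(s['opening']*85.4,1),'ff',round(float(s['finger_force']),1),'F',s['contact_force'].round(1),'q',s['qpos'].round(2)); return s
E
python3 - <<'E'
from h import *
s=st(); print(proj('scene',s['eef_pos']),proj('top',s['eef_pos']))
a=viewer.read_camera('scene')[110:230,150:310]; cv2.imwrite('pics/d.png',cv2.resize(a,None,fx=5,fy=5,interpolation=2))
E
```

```text
time: 2.75
eef_pos: [0.176, 0.6517, 0.2313]
tcp_rot: [0.611, 0.791, 0.0, -0.0]
contact_force: [-0.5, 0.2, -0.1]
opening: 1.0
finger_force: 0.0
time: 3.75
eef_pos: [0.481, 0.3215, 0.1513]
tcp_rot: [0.609, 0.793, 0.0, 0.0]
contact_force: [0.1, 0.8, 1.1]
opening: 0.99
finger_force: 0.0
time: 4.08
eef_pos: [0.5312, 0.2664, 0.1264]
tcp_rot: [0.611, 0.792, -0.001, -0.001]
contact_force: [-0.1, 1.0, -0.2]
opening: 0.994
finger_force: 0.0
t 4.08 tx,ty [0.5821 0.1197] z 0.1264 toolx yaw 104.73 op 84.9 ff 0.0 F [-0.1  1.  -0.2] q [0.29 0.22 1.86 0.   1.06 0.04]
(np.float64(229.56404356486848), np.float64(153.69677174753872)) (np.float64(237.67714185384983), np.float64(186.40491008320208))
```

View pics/d.png

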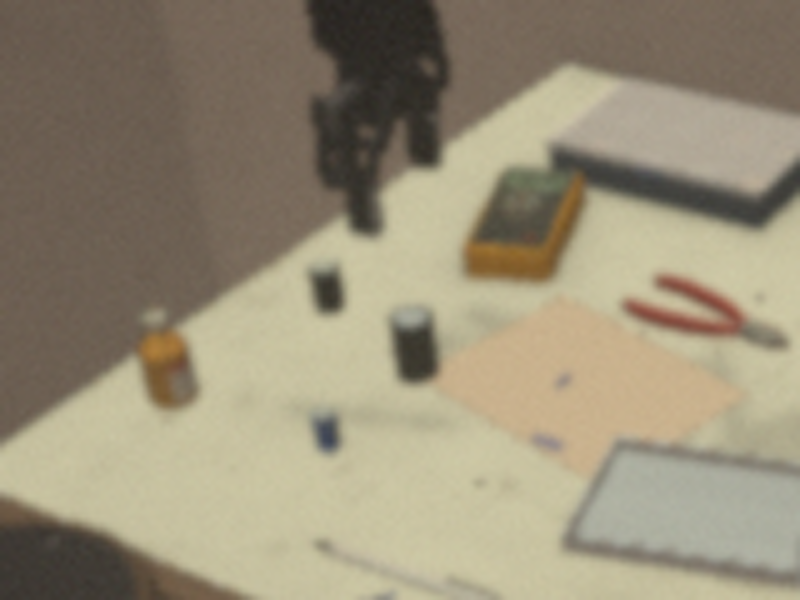

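```bash
python3 -m handwheel '[[[0.085,0.0025,0.001,0.03,0],[0.085,0,0,0.03,0],[0.085,0,0,0.03,0],[0.085,0,0,0.02,0],[0.085,0,0,0.006,0],[0.02,0,0,0,0],[0.02,0,0,0,0],[0.02,0,0,0,0],[0.02,0,0,0,0],[0.02,0,0,0,0],[0.02,0,0,0,0]]]' 30
python3 -c 'from h import *;st()'
```

```text
time: 5.05
eef_pos: [0.5322, 0.2714, 0.0135]
tcp_rot: [0.609, 0.793, 0.002, 0.001]
contact_force: [-1.0, 0.7, 5.1]
opening: 0.343
finger_force: 29.6
t 5.05 tx,ty [0.5844 0.1243] z 0.0135 toolx yaw 104.94 op 29.3 ff 29.6 F [-1.   0.7  5.1] q [0.3  0.39 1.89 0.   0.86 0.04]
```

```bash
python3 -m handwheel '[[[0.02,0,0,-0.035,0],[0.02,0,0,-0.035,0],[0.02,-0.0273,-0.015,0,0],[0.02,-0.0273,-0.015,0,0],[0.02,-0.0273,-0.015,0,0],[0.02,-0.0273,-0.015,0,0],[0.02,-0.0273,-0.015,0,0],[0.02,-0.0273,-0.015,0,0],[0.02,-0.0273,-0.015,0,0],[0.02,0,0,0.03,0],[0.02,0,0,0.02,0],[0.02,0,0,0,0]]]' 30
python3 - <<'E'
from h import *
st()
a=viewer.read_camera('scene')[130:260,230:390]; cv2.imwrite('pics/e.png',cv2.resize(a,None,fx=4.6,fy=4.6,interpolation=2))
E
```

```text
time: 6.05
eef_pos: [0.4751, 0.0585, 0.0279]
tcp_rot: [0.61, 0.792, -0.002, -0.003]
contact_force: [-0.7, 0.4, -0.9]
opening: 0.343
finger_force: 29.9
t 6.05 tx,ty [ 0.474  -0.0666] z 0.0279 toolx yaw 104.84 op 29.3 ff 29.9 F [-0.7  0.4 -0.9] q [-0.09  0.14  2.17 -0.    0.84 -0.35]
```

View pics/e.png

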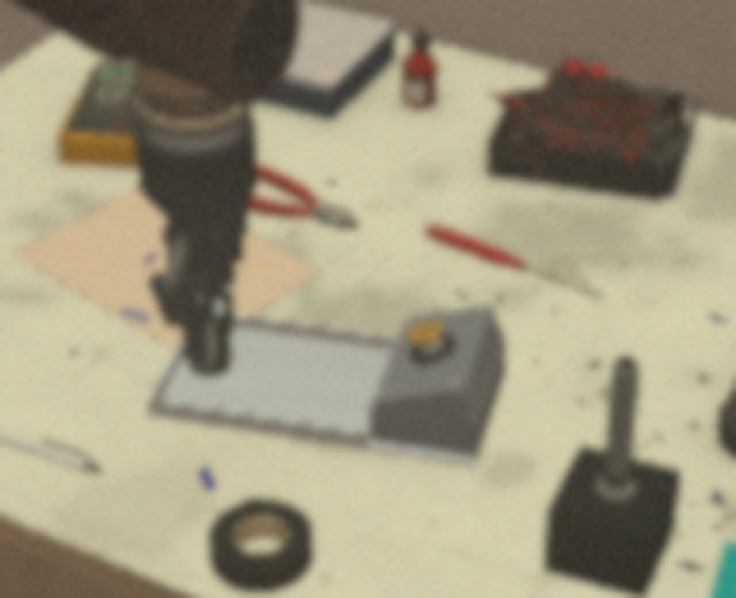

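```bash
python3 -m handwheel '[[[0.02,0,0,0.005,0],[0.02,0,0,0.004,0],[0.02,0,0,0.0015,0],[0.02,0,0,0,0]]]' 30; python3 -c 'from h import *;st()'
python3 -m handwheel '[[[0.032,0,0,0,0],[0.05,0,0,0,0],[0.05,0,0,0,0],[0.05,0,0,-0.015,0],[0.05,0,0,-0.03,0],[0.085,0,0,-0.04,0]]]'; python3 -c 'from h import *;st()'
```

```text
time: 6.43
eef_pos: [0.479, 0.0594, 0.0212]
tcp_rot: [0.609, 0.793, 0.0, 0.0]
contact_force: [-0.2, 0.6, -0.5]
opening: 0.345
finger_force: 29.9
t 6.43 tx,ty [ 0.4781 -0.0667] z 0.0212 toolx yaw 104.98 op 29.5 ff 29.9 F [-0.2  0.6 -0.5] q [-0.09  0.16  2.17 -0.    0.81 -0.35]
time: 6.93
eef_pos: [0.4759, 0.0592, 0.1039]
tcp_rot: [0.609, 0.793, -0.002, -0.003]
contact_force: [0.3, -0.4, -0.4]
opening: 0.711
finger_force: 0.0
t 6.93 tx,ty [ 0.4751 -0.066 ] z 0.1039 toolx yaw 104.94 op 60.7 ff 0.0 F [ 0.3 -0.4 -0.4] q [-0.09  0.01  2.14 -0.    1.   -0.35]
```

```bash
python3 -m handwheel '[[[0.085,0.0316,0.0186,0,0],[0.085,0.0316,0.0186,0,0],[0.085,0.0316,0.0186,0,0],[0.085,0.0316,0.0186,0,0],[0.085,0.0316,0.0186,0,0],[0.085,0.0316,0.0186,0,0],[0.085,0.0316,0.0186,0,0],[0.085,0.0316,0.0186,0,0],[0.085,0.0316,0.0186,0,0],[0.085,0,0,0,0],[0.085,0,0,0,0]]]'
python3 - <<'E'
from h import *
s=st()
for c in('scene','top'):
    viewer.read_camera(c)
    for n in('can_large','can_medium','can_small'):
        for d in viewer.outline_of(c,n)[:2]:
            ys,xs=np.nonzero(d['mask']); u,v=xs.mean(),ys.mean(); z={'can_large':.023,'can_medium':.017,'can_small':.013}[n]
            print(c,n,round(d['confidence'],2),u.round(1),v.round(1),len(xs),tc(at_z(c,u,v,z)))
E
```

```text
time: 7.85
eef_pos: [0.5669, 0.3787, 0.1055]
tcp_rot: [0.608, 0.794, -0.0, 0.0]
contact_force: [-0.9, 0.0, 0.2]
opening: 0.995
finger_force: 0.0
t 7.85 tx,ty [0.6457 0.219 ] z 0.1055 toolx yaw 105.1 op 85.0 ff 0.0 F [-0.9  0.   0.2] q [ 0.44  0.42  1.65 -0.    1.08  0.18]
scene can_large 0.42 275.5 204.3 153 [ 0.4877 -0.0628]
scene can_large 0.16 332.5 183.1 71 [ 0.6462 -0.2119]
scene can_medium 0.48 214.9 166.6 58 [0.6543 0.2229]
scene can_small 0.6 215.0 195.5 32 [0.497  0.1487]
top can_small 0.55 375.2 210.5 35 [ 0.3782 -0.3655]
```

```bash
python3 -m handwheel '[[[0.085,0,0,0.035,0],[0.085,0,0,0.035,0],[0.085,0,0,0.02,0],[0.085,0,0,0.006,0],[0.012,0,0,0,0],[0.012,0,0,0,0],[0.012,0,0,0,0],[0.012,0,0,0,0],[0.012,0,0,0,0],[0.012,0,0,0,0],[0.012,0,0,0,0]]]' 30
python3 -c 'from h import *;st()'
```

```text
time: 9.17
eef_pos: [0.5682, 0.3776, 0.0119]
tcp_rot: [0.609, 0.793, 0.001, 0.001]
contact_force: [-1.1, 0.6, 5.4]
opening: 0.242
finger_force: 29.7
t 9.17 tx,ty [0.6467 0.2176] z 0.0119 toolx yaw 104.95 op 20.7 ff 29.7 F [-1.1  0.6  5.4] q [ 0.44  0.54  1.67 -0.    0.93  0.18]
```

```bash
python3 -m handwheel '[[[0.012,0,0,-0.035,0],[0.012,0,0,-0.04,0],[0.012,-0.0302,-0.0152,0,0],[0.012,-0.0302,-0.0152,0,0],[0.012,-0.0302,-0.0152,0,0],[0.012,-0.0302,-0.0152,0,0],[0.012,-0.0302,-0.0152,0,0],[0.012,-0.0302,-0.0152,0,0],[0.012,-0.0302,-0.0152,0,0],[0.012,-0.0302,-0.0152,0,0],[0.012,-0.0302,-0.0152,0,0],[0.012,-0.0302,-0.0152,0,0]]]' 30
python3 -m handwheel '[[[0.012,-0.0302,-0.0152,0,0],[0.012,0,0,0.03,0],[0.012,0,0,0.03,0],[0.012,0,0,0.005,0],[0.012,0,0,0.003,0],[0.012,0,0,0.0015,0],[0.012,0,0,0,0],[0.012,0,0,0,0]]]' 30; python3 -c 'from h import *;st()'
```

```text
time: 10.17
eef_pos: [0.4973, 0.0446, 0.0848]
tcp_rot: [0.609, 0.793, 0.0, 0.0]
contact_force: [1.0, 0.1, -0.1]
opening: 0.246
finger_force: 29.6
time: 10.83
eef_pos: [0.4917, 0.0132, 0.0161]
tcp_rot: [0.609, 0.793, 0.0, 0.001]
contact_force: [-0.8, 0.4, -0.9]
opening: 0.238
finger_force: 29.6
t 10.83 tx,ty [ 0.4784 -0.1146] z 0.0161 toolx yaw 104.99 op 20.3 ff 29.6 F [-0.8  0.4 -0.9] q [-0.18  0.18  2.15  0.    0.81 -0.44]
```

```bash
python3 -m handwheel '[[[0.012,0,0,0.001,0],[0.025,0,0,0,0],[0.042,0,0,0,0],[0.042,0,0,0,0],[0.042,0,0,-0.02,0],[0.042,0,0,-0.035,0],[0.085,0,0,-0.035,0],[0.085,0.026,0.001,0,0],[0.085,0.026,0.001,0,0],[0.085,0.026,0.001,0,0],[0.085,0.026,0.001,0,0],[0.085,0.026,0.001,0,0]]]'
python3 -m handwheel '[[[0.085,0.026,0.001,0,0],[0.085,0.026,0.001,0,0],[0.085,0.026,0.001,0,0],[0.085,0.026,0.001,0,0],[0.085,0.026,0.001,0,0],[0.085,0,0,0.02,0],[0.085,0,0,0,0],[0.085,0,0,0,0]]]'
python3 - <<'E'
from h import *
s=st(); print(proj('top',s['eef_pos']))
a=viewer.read_camera('scene')[150:230,190:350]; a=cv2.resize(a,(800,400),interpolation=2)
b=viewer.read_camera('top')[165:205,260:360]; 
b=cv2.resize(viewer.read_camera('top')[165:225,195:355],(533,200),interpolation=2)
c=np.zeros((600,800,3),np.uint8); c[:400]=a; c[400:,:533]=b; cv2.imwrite('pics/f.png',c)
for n in('can_large','can_medium','can_small'):
  for c in('scene','top'): print(c,n,pin(c,n))
E
```

```text
time: 11.83
eef_pos: [0.462, 0.1409, 0.1044]
tcp_rot: [0.609, 0.793, 0.0, 0.0]
contact_force: [0.0, 0.8, 0.0]
opening: 0.997
finger_force: 0.0
time: 12.5
eef_pos: [0.4324, 0.2664, 0.0831]
tcp_rot: [0.609, 0.793, -0.002, -0.001]
contact_force: [0.5, 0.1, -0.3]
opening: 0.996
finger_force: 0.0
t 12.5 tx,ty [0.4867 0.1454] z 0.0831 toolx yaw 104.99 op 85.1 ff 0.0 F [ 0.5  0.1 -0.3] q [ 0.35  0.1   2.09 -0.    0.96  0.09]
(np.float64(239.05624120083928), np.float64(214.15168338677043))
scene can_large [([274.1, 209.8], 0.52)]
top can_large [([293.1, 204.5], 0.47)]
scene can_medium [([290.4, 209.0], 0.51)]
top can_medium [([293.0, 205.5], 0.39)]
scene can_small [([216.9, 200.7], 0.45)]
top can_small []
```

View pics/f.png

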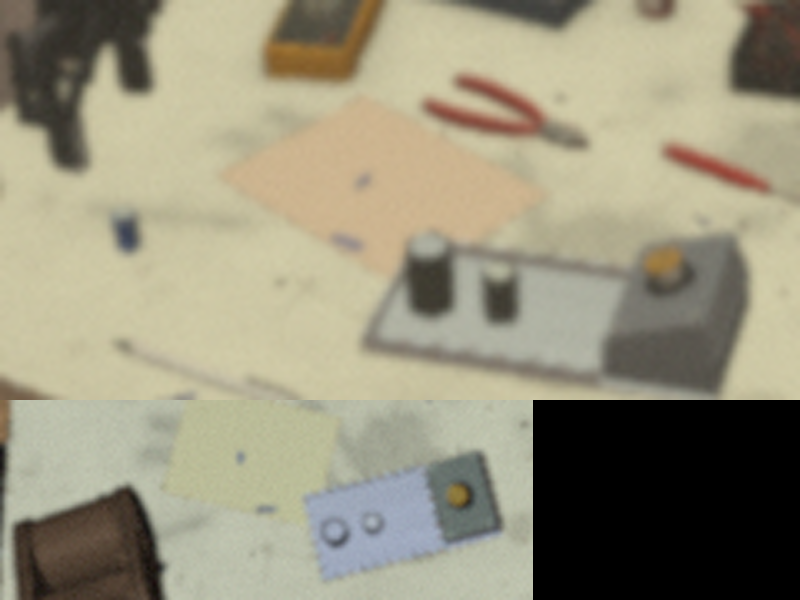

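```bash
python3 -m handwheel '[[[0.085,0,0.001,0.03,0],[0.085,0,0,0.03,0],[0.085,0,0,0.014,0],[0.085,0,0,0.004,0],[0.006,0,0,0,0],[0.006,0,0,0,0],[0.006,0,0,0,0],[0.006,0,0,0,0],[0.006,0,0,0,0],[0.006,0,0,0,0],[0.006,0,0,0,0],[0.006,0,0,0,0]]]' 25
python3 -c 'from h import *;st()'
```

```text
time: 13.95
eef_pos: [0.4354, 0.2673, 0.0074]
tcp_rot: [0.609, 0.793, 0.001, 0.0]
contact_force: [-1.7, -0.1, 5.8]
opening: 0.173
finger_force: 25.3
t 13.95 tx,ty [0.4899 0.1454] z 0.0074 toolx yaw 104.95 op 14.8 ff 25.3 F [-1.7 -0.1  5.8] q [ 0.35  0.24  2.1  -0.    0.8   0.09]
```

```bash
python3 -m handwheel '[[[0.006,0,0,-0.038,0],[0.006,0,0,-0.04,0],[0.006,-0.0297,-0.0011,0,0],[0.006,-0.0297,-0.0011,0,0],[0.006,-0.0297,-0.0011,0,0],[0.006,-0.0297,-0.0011,0,0],[0.006,-0.0297,-0.0011,0,0],[0.006,-0.0297,-0.0011,0,0],[0.006,-0.0297,-0.0011,0,0],[0.006,-0.0297,-0.0011,0,0],[0.006,-0.0297,-0.0011,0,0],[0.006,-0.0297,-0.0011,0,0]]]' 25
python3 -m handwheel '[[[0.006,0,0,0.03,0],[0.006,0,0,0.03,0],[0.006,0,0,0.008,0],[0.006,0,0,0.004,0],[0.006,0,0,0.001,0],[0.006,0,0,0,0],[0.006,0,0,0,0]]]' 25; python3 -c 'from h import *;st()'
python3 -m handwheel '[[[0.018,0,0,0,0],[0.035,0,0,0,0],[0.035,0,0,0,0],[0.035,0,0,-0.02,0],[0.035,0,0,-0.035,0],[0.035,0,0,-0.035,0],[0.035,0,0,-0.035,0],[0.035,0,0,-0.035,0]]]'; python3 -c 'from h import *;st()'
```

```text
time: 14.95
eef_pos: [0.5005, -0.0242, 0.084]
tcp_rot: [0.609, 0.793, -0.0, -0.0]
contact_force: [0.1, -0.6, 0.9]
opening: 0.168
finger_force: 24.8
time: 15.53
eef_pos: [0.5011, -0.0226, 0.0119]
tcp_rot: [0.609, 0.793, 0.0, 0.001]
contact_force: [0.3, 0.4, 0.3]
opening: 0.173
finger_force: 24.8
t 15.53 tx,ty [ 0.4782 -0.1516] z 0.0119 toolx yaw 104.98 op 14.8 ff 24.8 F [0.3 0.4 0.3] q [-0.25  0.21  2.13  0.    0.8  -0.51]
time: 16.2
eef_pos: [0.5003, -0.0226, 0.1729]
tcp_rot: [0.609, 0.793, -0.0, -0.0]
contact_force: [0.6, -0.1, -0.4]
opening: 0.41
finger_force: 0.0
t 16.2 tx,ty [ 0.4774 -0.1514] z 0.1729 toolx yaw 104.95 op 35.0 ff 0.0 F [ 0.6 -0.1 -0.4] q [-0.25 -0.04  2.05  0.    1.13 -0.51]
```

```bash
python3 -m handwheel '[[[0.085,0,0,-0.02,0],[0.085,-0.0288,-0.0152,0,0],[0.085,-0.0288,-0.0152,0,0],[0.085,-0.0288,-0.0152,0,0],[0.085,-0.0288,-0.0152,0,0],[0.085,-0.0288,-0.0152,0,0],[0.085,-0.0288,-0.0152,0,0],[0.085,-0.0288,-0.0152,0,0],[0.085,0,0,0,0],[0.085,0,0,0,0]]]'
python3 - <<'E'
from h import *
s=st(); e=s['eef_pos']; print(proj('scene',e),proj('scene',[.45,-.245,.148]))
a=viewer.read_camera('scene')[100:270,250:410]; cv2.imwrite('pics/g.png',cv2.resize(a,None,fx=3.5,fy=3.5,interpolation=2))
for d in viewer.outline_of('scene','pen_tester')[:2]:
    ys,xs=np.nonzero(d['mask']); print(d['confidence'],xs.min(),xs.max(),ys.min(),ys.max()); 
    for y in range(ys.min(),ys.max()+1,3): print(y,xs[ys==y].mean().round(1),end=';')
E
```

```text
time: 17.03
eef_pos: [0.4494, -0.2463, 0.1914]
tcp_rot: [0.61, 0.792, 0.0, -0.0]
contact_force: [0.2, 0.5, -0.4]
opening: 0.994
finger_force: 0.0
t 17.03 tx,ty [ 0.3704 -0.3543] z 0.1914 toolx yaw 104.76 op 84.9 ff 0.0 F [ 0.2  0.5 -0.4] q [-0.7  -0.04  2.01  0.    1.17 -0.96]
(np.float64(366.104310790426), np.float64(195.86636757952434)) (np.float64(364.5248943571868), np.float64(209.0527278176443))
0.7 360 368 208 238
208 365.5;211 365.5;214 365.5;217 364.5;220 364.5;223 364.5;226 364.5;229 363.5;232 363.0;235 363.5;238 363.0;
```

View pics/g.png

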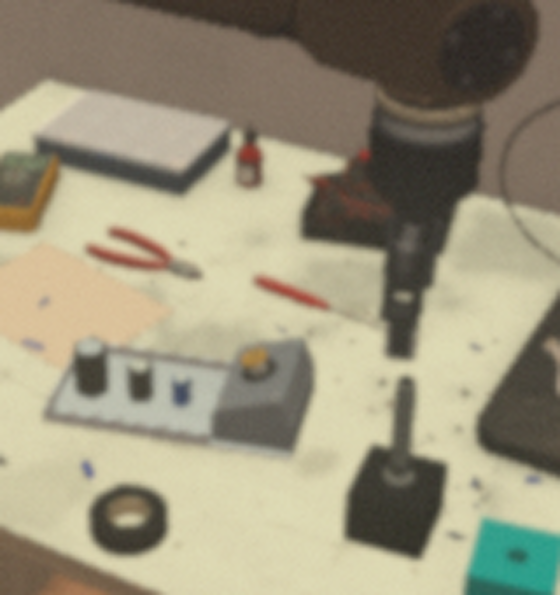

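```bash
python3 -m handwheel '[[[0.085,0,0,0.025,0],[0.085,0,0,0.03,0],[0.085,0,0,0.03,0],[0.085,0,0,0.018,0],[0.008,0,0,0,0],[0.008,0,0,0,0],[0.008,0,0,0,0],[0.008,0,0,0,0],[0.008,0,0,0,0],[0.008,0,0,0,0],[0.008,0,0,0,0],[0.008,0,0,0,0]]]' 20
python3 -c 'from h import *;print(st()["wrist_torque"])'
```

```text
time: 18.13
eef_pos: [0.4513, -0.2456, 0.0898]
tcp_rot: [0.609, 0.793, 0.001, 0.002]
contact_force: [3.3, 2.7, 3.4]
opening: 0.181
finger_force: 21.5
t 18.13 tx,ty [ 0.3724 -0.3541] z 0.0898 toolx yaw 104.91 op 15.5 ff 21.5 F [3.3 2.7 3.4] q [-0.7   0.1   2.08  0.    0.96 -0.96]
[ 0.25516255 -0.62303187  0.03468736]
```

```bash
python3 -m handwheel '[[[0.008,0,0,-0.007,0],[0.008,0,0,-0.01,0],[0.008,0,0,-0.01,0],[0.008,0,0,0,0],[0.008,0,0,0,0]]]' 20
python3 -c 'from h import *;print(st()["wrist_torque"])'
python3 -m handwheel '[[[0.008,0.004,0,0,0],[0.008,0.004,0,0,0],[0.008,0.004,0,0,0],[0.008,0,0,0,0]]]' 20
python3 -c 'from h import *;print(st()["wrist_torque"])'
```

```text
time: 18.55
eef_pos: [0.4496, -0.2453, 0.1159]
tcp_rot: [0.609, 0.793, -0.0, 0.0]
contact_force: [2.0, 0.1, 0.4]
opening: 0.174
finger_force: 21.2
t 18.55 tx,ty [ 0.3708 -0.3534] z 0.1159 toolx yaw 104.96 op 14.9 ff 21.2 F [2.  0.1 0.4] q [-0.7   0.06  2.06 -0.    1.02 -0.96]
[-0.02742687 -0.27348556  0.03317522]
time: 18.88
eef_pos: [0.4468, -0.233, 0.1152]
tcp_rot: [0.609, 0.793, -0.0, 0.0]
contact_force: [1.9, -2.4, 0.6]
opening: 0.179
finger_force: 21.4
t 18.88 tx,ty [ 0.3712 -0.3408] z 0.1152 toolx yaw 104.98 op 15.3 ff 21.4 F [ 1.9 -2.4  0.6] q [-0.68  0.04  2.09 -0.    1.02 -0.94]
[-0.4898535  -0.56420754  0.0142162 ]
```

```bash
python3 -m handwheel '[[[0.008,0.004,0,0,0],[0.008,0.004,0,0,0],[0.008,0.004,0,0,0],[0.008,0.004,0,0,0],[0.008,0.004,0,0,0],[0.008,0,0,0,0]]]' 20
cat >> h.py <<'E'
from scipy.optimize import least_squares
def pen(cams=('scene','top'),show=True):
    """fit tester axis from outlines: direction angles; returns per-cam line fit"""
    out={}
    for c in cams:
        viewer.read_camera(c)
        for d in viewer.outline_of(c,'pen_tester')[:2]:
            ys,xs=np.nonzero(d['mask']); l=cv2.fitLine(np.stack([xs,ys],1).astype(np.float32),cv2.DIST_L2,0,.01,.01).ravel()
            print(c,round(d['confidence'],2),len(xs),'x',xs.min(),xs.max(),'y',ys.min(),ys.max(),'ang',np.degrees(np.arctan2(l[0],l[1])).round(1),'cen',l[2:].round(1))
def pred(g,th,c='scene',L=.098):
    a=np.append(Y*np.sin(th),np.cos(th)); u,v=np.array(proj(c,g-a*L)),np.array(proj(c,g+a*.04)); w=u-v; return np.degrees(np.arctan(w[0]/w[1])).round(2),u.round(1),v.round(1)
E
python3 - <<'E'
from h import *
s=st(); print(s['wrist_torque']); pen(('scene',)); g=s['eef_pos']+[0,0,.02]
for t in(0,10,15,20,25,30): print(t,pred(g,np.radians(t)))
E
```

```text
time: 19.38
eef_pos: [0.4412, -0.2132, 0.1151]
tcp_rot: [0.609, 0.793, 0.0, -0.001]
contact_force: [0.8, -2.1, -0.1]
opening: 0.182
finger_force: 21.5
t 19.38 tx,ty [ 0.371  -0.3202] z 0.1151 toolx yaw 104.98 op 15.5 ff 21.5 F [ 0.8 -2.1 -0.1] q [-0.66  0.01  2.12  0.    1.02 -0.92]
[-0.4022888  -0.26675879  0.03819597]
scene 0.61 82 x 355 361 y 216 234 ang 13.8 cen [358.  225.4]
scene 0.57 1719 x 262 339 y 196 230 ang 91.2 cen [306.5 213.1]
0 (np.float64(-3.78), array([349.9, 238.8]), array([352.5, 198.9]))
10 (np.float64(8.57), array([356. , 239.4]), array([349.8, 198.7]))
15 (np.float64(14.46), array([359. , 239.4]), array([348.5, 198.8]))
20 (np.float64(20.12), array([362. , 239.2]), array([347.2, 198.9]))
25 (np.float64(25.55), array([364.9, 238.8]), array([346. , 199.1]))
30 (np.float64(30.74), array([367.8, 238.1]), array([344.8, 199.4]))
```

```bash
python3 -m handwheel '[[[0.008,0,0,-0.02,0],[0.008,0,0,-0.035,0],[0.008,0,0,-0.035,0],[0.008,0,0,0,0]]]' 50
python3 - <<'E'
from h import *
s=st(); print(s['wrist_torque']); pen(('scene',)); pen(('scene',)); g=s['eef_pos']+[0,0,.02]
for t in(10,15,20,25): print(t,pred(g,np.radians(t)))
a=viewer.read_camera('scene')[140:260,300:420]; cv2.imwrite('pics/i.png',cv2.resize(a,None,fx=5,fy=5,interpolation=2))
E
```

```text
time: 19.82
eef_pos: [0.444, -0.2156, 0.2124]
tcp_rot: [0.609, 0.793, 0.0, 0.005]
contact_force: [0.7, -0.6, 0.2]
opening: 0.173
finger_force: 48.8
t 19.82 tx,ty [ 0.3731 -0.3233] z 0.2124 toolx yaw 104.94 op 14.8 ff 48.8 F [ 0.7 -0.6  0.2] q [-0.66 -0.11  2.04  0.    1.21 -0.92]
[-0.03397714 -0.09346357  0.06554243]
scene 0.61 162 x 357 366 y 181 210 ang 13.2 cen [361.8 196.1]
scene 0.74 180 x 275 307 y 166 179 ang 76.8 cen [291.4 173. ]
scene 0.62 115 x 357 364 y 188 210 ang 14.3 cen [360.5 199.4]
10 (np.float64(7.85), array([359.4, 211.5]), array([353.2, 166.4]))
15 (np.float64(13.52), array([362.6, 211.5]), array([351.8, 166.5]))
20 (np.float64(19.03), array([365.8, 211.2]), array([350.5, 166.7]))
25 (np.float64(24.36), array([368.9, 210.6]), array([349.1, 167. ]))
```

View pics/i.png

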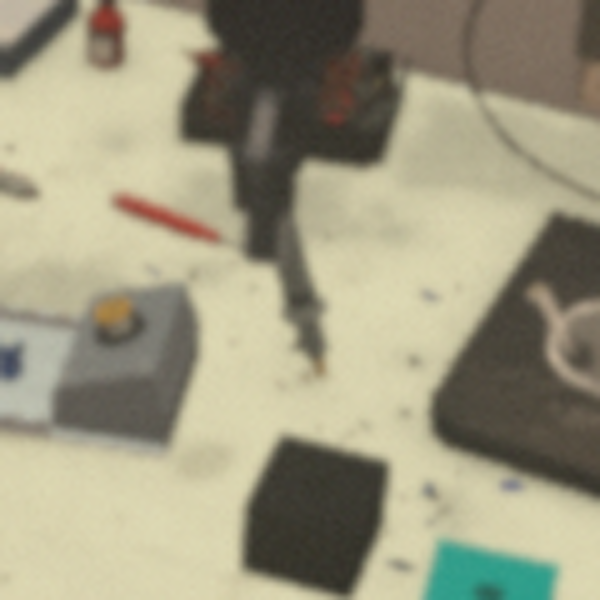

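```bash
cat >> h.py <<'E'
def axis(x0,x1,y0,y1,n=8,name=None):
    im=np.mean([viewer.read_camera('scene')[y0:y1,x0:x1].astype(float) for _ in range(n)],0).mean(2)
    w=np.clip(np.percentile(im,85)*.88-im,0,None)
    w[:, :]*= 1; c=(w*np.arange(x0,x1)).sum(1)/np.maximum(w.sum(1),1e-6); yy=np.arange(y0,y1)
    for y,a,b in zip(yy,c,w.sum(1)): print(y,a.round(2),b.round(0),end='; ')
    p=np.polyfit(yy[w.sum(1)>40],c[w.sum(1)>40],1); print('\nang',np.degrees(np.arctan(p[0])).round(2)); return p
E
python3 - <<'E'
from h import *
axis(350,372,193,218)
s=get_state(); g=s['eef_pos']+[0,0,.02]
for t in(10,12,14,16,18,20): print(t,pred(g,np.radians(t)))
E
```

```text
193 357.88 525.0; 194 358.39 497.0; 195 358.7 492.0; 196 359.04 500.0; 197 359.41 529.0; 198 359.77 588.0; 199 360.08 654.0; 200 360.29 674.0; 201 360.37 635.0; 202 360.33 568.0; 203 360.41 508.0; 204 360.83 453.0; 205 361.34 404.0; 206 361.71 387.0; 207 361.89 406.0; 208 361.85 446.0; 209 361.86 431.0; 210 362.38 311.0; 211 362.93 199.0; 212 363.29 142.0; 213 363.5 120.0; 214 363.25 98.0; 215 362.05 52.0; 216 360.59 4.0; 217 0.0 0.0; 
ang 13.1
10 (np.float64(7.99), array([358.3, 214.1]), array([352. , 169.3]))
12 (np.float64(10.28), array([359.6, 214.1]), array([351.5, 169.3]))
14 (np.float64(12.55), array([360.9, 214. ]), array([350.9, 169.4]))
16 (np.float64(14.79), array([362.1, 214. ]), array([350.4, 169.4]))
18 (np.float64(17.01), array([363.4, 213.9]), array([349.8, 169.5]))
20 (np.float64(19.19), array([364.6, 213.7]), array([349.3, 169.6]))
```

```bash
python3 -m handwheel '[[[0.008,-0.006,0,0.03,0],[0.008,0,0,0.03,0],[0.008,0,0,0.012,0],[0.008,0,0,0.006,0],[0.008,0,0,0.006,0],[0.008,0,0,0.005,0],[0.008,0,0,0.004,0],[0.008,0,0,0,0]]]' 20
python3 -c 'from h import *;print(st()["wrist_torque"])'
```

```text
time: 21.13
eef_pos: [0.4434, -0.22, 0.1125]
tcp_rot: [0.609, 0.793, -0.0, 0.0]
contact_force: [-0.1, 0.5, -0.2]
opening: 0.17
finger_force: 48.8
t 21.13 tx,ty [ 0.3713 -0.3274] z 0.1125 toolx yaw 104.95 op 14.5 ff 48.8 F [-0.1  0.5 -0.2] q [-0.67  0.02  2.11 -0.    1.01 -0.93]
[ 0.03693924 -0.05107519 -0.03488211]
```

```bash
python3 -m handwheel '[[[0.008,0.004,0,0,0],[0.008,0.004,0,0,0],[0.008,0.004,0,0,0],[0.008,0,0,0,0]]]' 20
python3 -c 'from h import *;print(st()["wrist_torque"])'
python3 -m handwheel '[[[0.008,-0.001,0,-0.02,0],[0.008,0,0,-0.035,0],[0.008,0,0,-0.035,0],[0.008,0,0,0,0],[0.008,0,0,0,0]]]'
python3 - <<'E'
from h import *
s=st(); p=axis(350,372,190,220)
g=s['eef_pos']+[0,0,.02]
for t in(14,16,18,20,22,24): print(t,pred(g,np.radians(t)))
E
```

```text
time: 21.47
eef_pos: [0.4417, -0.2096, 0.1143]
tcp_rot: [0.609, 0.793, -0.001, 0.004]
contact_force: [2.2, -3.2, 1.1]
opening: 0.171
finger_force: 48.9
t 21.47 tx,ty [ 0.3724 -0.3168] z 0.1143 toolx yaw 105.0 op 14.6 ff 48.9 F [ 2.2 -3.2  1.1] q [-0.65  0.    2.12 -0.    1.01 -0.91]
[-0.90082584 -0.49950622  0.05446907]
time: 21.88
eef_pos: [0.4412, -0.2094, 0.205]
tcp_rot: [0.609, 0.793, 0.0, 0.002]
contact_force: [0.4, -0.0, -1.4]
opening: 0.172
finger_force: 48.8
t 21.88 tx,ty [ 0.372  -0.3165] z 0.205 toolx yaw 104.95 op 14.7 ff 48.8 F [ 0.4 -0.  -1.4] q [-0.65 -0.11  2.05  0.    1.2  -0.91]
190 353.64 836.0; 191 353.91 808.0; 192 354.49 725.0; 193 355.51 610.0; 194 356.56 519.0; 195 356.9 504.0; 196 357.24 506.0; 197 357.58 522.0; 198 358.02 562.0; 199 358.38 617.0; 200 358.63 663.0; 201 358.76 643.0; 202 358.83 585.0; 203 358.91 522.0; 204 359.16 465.0; 205 359.66 412.0; 206 360.1 392.0; 207 360.42 390.0; 208 360.62 406.0; 209 360.77 391.0; 210 361.07 321.0; 211 361.45 232.0; 212 361.8 161.0; 213 362.07 129.0; 214 362.0 117.0; 215 361.66 81.0; 216 361.31 14.0; 217 0.0 0.0; 218 0.0 0.0; 219 0.0 0.0; 
ang 17.64
14 (np.float64(12.69), array([359.2, 213.5]), array([349.1, 168.9]))
16 (np.float64(14.92), array([360.5, 213.5]), array([348.6, 169. ]))
18 (np.float64(17.13), array([361.7, 213.4]), array([348., 169.]))
20 (np.float64(19.31), array([363. , 213.2]), array([347.5, 169.1]))
22 (np.float64(21.46), array([364.2, 213. ]), array([347. , 169.2]))
24 (np.float64(23.58), array([365.4, 212.8]), array([346.5, 169.3]))
```

```bash
python3 -m handwheel '[[[0.008,-0.005,0,0.03,0],[0.008,0,0,0.03,0],[0.008,0,0,0.012,0],[0.008,0,0,0.006,0],[0.008,0,0,0.006,0],[0.008,0,0,0.004,0],[0.008,0,0,0.003,0],[0.008,0,0,0,0]]]' 20
python3 -c 'from h import *;st()'
python3 -m handwheel '[[[0.008,0.004,0,0,0],[0.008,0.004,0,0,0],[0.008,0.004,0,0,0],[0.008,0,0,0,0]]]' 20
python3 -c 'from h import *;st()'
python3 -m handwheel '[[[0.008,-0.001,0,-0.02,0],[0.008,0,0,-0.035,0],[0.008,0,0,-0.035,0],[0.008,0,0,0,0],[0.008,0,0,0,0]]]'
python3 - <<'E'
from h import *
s=st(); p=axis(350,372,190,220)
g=s['eef_pos']+[0,0,.02]
for t in(14,16,18,20,22,24): print(t,pred(g,np.radians(t)))
E
```

```text
time: 22.95
eef_pos: [0.4427, -0.2149, 0.1123]
tcp_rot: [0.609, 0.793, -0.0, 0.002]
contact_force: [2.0, -0.3, 0.5]
opening: 0.172
finger_force: 49.0
t 22.95 tx,ty [ 0.3719 -0.3223] z 0.1123 toolx yaw 104.96 op 14.7 ff 49.0 F [ 2.  -0.3  0.5] q [-0.66  0.02  2.12 -0.    1.01 -0.92]
time: 23.28
eef_pos: [0.44, -0.2036, 0.1133]
tcp_rot: [0.609, 0.793, -0.0, 0.003]
contact_force: [2.5, -2.9, 3.0]
opening: 0.173
finger_force: 49.0
t 23.28 tx,ty [ 0.3723 -0.3107] z 0.1133 toolx yaw 104.99 op 14.7 ff 49.0 F [ 2.5 -2.9  3. ] q [-0.64 -0.    2.13 -0.    1.01 -0.9 ]
time: 23.7
eef_pos: [0.4395, -0.2035, 0.2039]
tcp_rot: [0.609, 0.793, 0.0, 0.002]
contact_force: [0.2, 0.2, -1.0]
opening: 0.176
finger_force: 48.6
t 23.7 tx,ty [ 0.3719 -0.3104] z 0.2039 toolx yaw 104.95 op 15.0 ff 48.6 F [ 0.2  0.2 -1. ] q [-0.64 -0.12  2.06  0.    1.2  -0.91]
190 353.05 636.0; 191 353.3 648.0; 192 353.73 638.0; 193 354.56 610.0; 194 355.46 564.0; 195 355.83 530.0; 196 356.22 515.0; 197 356.65 536.0; 198 357.15 590.0; 199 357.61 655.0; 200 357.82 674.0; 201 357.96 627.0; 202 358.03 566.0; 203 358.17 516.0; 204 358.6 464.0; 205 359.28 408.0; 206 359.84 386.0; 207 360.22 387.0; 208 360.49 392.0; 209 360.72 375.0; 210 361.07 297.0; 211 361.55 205.0; 212 362.01 144.0; 213 362.31 119.0; 214 362.15 105.0; 215 361.59 64.0; 216 360.95 8.0; 217 0.0 0.0; 218 0.0 0.0; 219 0.0 0.0; 
ang 20.17
14 (np.float64(12.9), array([356.8, 213.6]), array([346.6, 169. ]))
16 (np.float64(15.13), array([358.1, 213.5]), array([346.1, 169. ]))
18 (np.float64(17.32), array([359.4, 213.4]), array([345.6, 169.1]))
20 (np.float64(19.49), array([360.6, 213.2]), array([345. , 169.2]))
22 (np.float64(21.63), array([361.8, 213.1]), array([344.5, 169.3]))
24 (np.float64(23.74), array([363.1, 212.8]), array([344. , 169.4]))
```

```bash
python3 -m handwheel '[[[0.008,0.0268,0.0216,0,0],[0.008,0.0268,0.0216,0,0],[0.008,0.0268,0.0216,0,0],[0.008,0.0268,0.0216,0,0],[0.008,0.0268,0.0216,0,0],[0.008,0,0,0.02,0],[0.008,0,0,0.02,0],[0.008,0,0,0.005,0],[0.008,0,0,0,0],[0.008,0,0,0,0]]]' 50
python3 - <<'E'
from h import *
s=st(); g=s['eef_pos']+[0,0,.0195]
print(pred(g,np.radians(20.5),L=.0995))
im=np.mean([viewer.read_camera('scene')[150:240,280:380].astype(float) for _ in range(6)],0)
cv2.imwrite('pics/j.png',cv2.resize(im.astype(np.uint8),None,fx=6,fy=6,interpolation=2))
for n in('pad_face','tester_tip'): print(n,pin('scene',n))
pt=np.append(.480*X-.2163*Y,.064); print('pad proj',proj('scene',pt))
for d in(('ty',Y),('tx',X)): print(d[0],np.array(proj('scene',pt+np.append(d[1]*.01,0)))-proj('scene',pt))
E
```

```text
time: 24.93
eef_pos: [0.5085, -0.0464, 0.1563]
tcp_rot: [0.609, 0.793, -0.0, -0.0]
contact_force: [-0.7, -1.1, 0.1]
opening: 0.171
finger_force: 48.8
t 24.93 tx,ty [ 0.4792 -0.1765] z 0.1563 toolx yaw 104.91 op 14.6 ff 48.8 F [-0.7 -1.1  0.1] q [-0.29 -0.    2.04  0.    1.1  -0.55]
(np.float64(22.57), array([321. , 197.4]), array([304.3, 157.4]))
pad_face [([320.6, 202.6], 0.54)]
tester_tip [([324.8, 195.2], 0.6)]
pad proj (np.float64(322.6055102710982), np.float64(202.47824605015563))
ty [-3.24502456 -0.48913575]
tx [ 0.76307766 -1.94801679]
```

View pics/j.png

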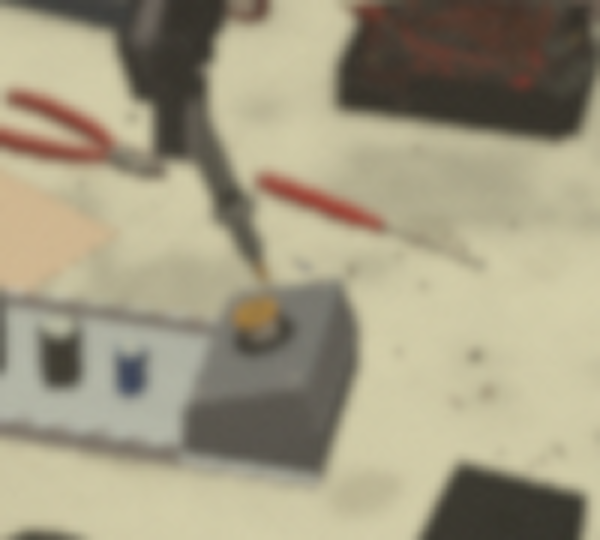

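```bash
python3 - <<'E'
from h import *
s=get_state()
P=[];Q=[]
for _ in range(4):
    viewer.read_camera('scene')
    for n,L in(('pad_face',P),('tester_tip',Q)):
        r=viewer.pinpoint('scene',n)
        if r: L.append(np.array(r[0]['xy'])*[640,400])
print(np.round(P,1).tolist(),np.round(Q,1).tolist())
for u,v in[(324.2,196.3),tuple(np.median(Q,0))]:
    print('tip',[tc(at_z('scene',u,v,z)) for z in(.0786,.0826,.0866)])
for u,v in[(322.8,202.5),tuple(np.median(P,0))]: print('pad',tc(at_z('scene',u,v,.064)))
im=viewer.read_camera('scene')[198:212,312:334]; hsv=cv2.cvtColor(im,cv2.COLOR_BGR2HSV)
m=(hsv[...,0]>8)&(hsv[...,0]<28)&(hsv[...,1]>130); ys,xs=np.nonzero(m); print('gold',xs.mean()+312,ys.mean()+198,len(xs),xs.min()+312,xs.max()+312,ys.min()+198,ys.max()+198)
t=viewer.read_camera('top'); im=t[180:205,320:345]; hsv=cv2.cvtColor(im,cv2.COLOR_BGR2HSV)
m=(hsv[...,0]>8)&(hsv[...,0]<28)&(hsv[...,1]>130); ys,xs=np.nonzero(m); print('goldtop',xs.mean()+320,ys.mean()+180,len(xs)) if len(xs) else 0
E
```

```text
[[323.1, 202.2], [322.3, 204.0], [318.7, 205.8], [320.8, 201.7]] [[323.8, 195.5], [322.2, 195.8], [324.7, 194.7], [323.8, 194.2]]
tip [array([ 0.4923, -0.2182]), array([ 0.487 , -0.2194]), array([ 0.4817, -0.2206])]
tip [array([ 0.4979, -0.2156]), array([ 0.4926, -0.2168]), array([ 0.4873, -0.218 ])]
pad [ 0.4802 -0.2169]
pad [ 0.4763 -0.214 ]
gold 321.9166666666667 201.91666666666666 12 320 324 201 203
```

```bash
python3 -m handwheel '[[[0.008,0.0085,0.0008,0,0],[0.008,-0.002,0,0.0056,0],[0.008,-0.002,0,0.0056,0],[0.008,0,0,0,0],[0.008,0,0,0,0]]]' 50
cat > v.py <<'E'
from h import *
s=st()
ims=np.mean([viewer.read_camera('scene')[180:215,305:340].astype(float) for _ in range(8)],0).astype(np.uint8)
h=cv2.cvtColor(ims,cv2.COLOR_BGR2HSV); m=((h[...,0]>8)&(h[...,0]<26)&(h[...,1]>85)).astype(np.uint8)
n,l,stt,c=cv2.connectedComponentsWithStats(m)
for i in range(1,n): print('gold',stt[i],(c[i]+[305,180]).round(2))
print('\n'.join(str(180+i)+' '+''.join('#' if q else '.' for q in r) for i,r in enumerate(m)))
E
python3 v.py
```

```text
time: 26.45
eef_pos: [0.5077, -0.0416, 0.1442]
tcp_rot: [0.609, 0.793, -0.0, -0.001]
contact_force: [0.3, 0.6, 0.6]
opening: 0.175
finger_force: 48.8
t 26.45 tx,ty [ 0.4797 -0.1717] z 0.1442 toolx yaw 104.93 op 14.9 ff 48.8 F [0.3 0.6 0.6] q [-0.28  0.01  2.05 -0.    1.08 -0.54]
gold [18  0  4  3  4] [324.5  181.25]
gold [23  0  2  1  2] [328.5 180. ]
gold [26  1  2  1  2] [331.5 181. ]
gold [23  3  1  1  1] [328. 183.]
gold [29  2  1  1  1] [334. 182.]
gold [31  3  2  1  2] [336.5 183. ]
gold [25  4  2  1  2] [330.5 184. ]
gold [28  5  1  1  1] [333. 185.]
gold [34  4  1  1  1] [339. 184.]
gold [30  6  2  1  2] [335.5 186. ]
gold [33  7  2  1  2] [338.5 187. ]
gold [14 17  7  8 38] [322.03 201.24]
180 ..................#....##..........
181 ...................#......##.......
182 ....................##.......#.....
183 .......................#.......##..
184 .........................##.......#
185 ............................#......
186 ..............................##...
187 .................................##
188 ...................................
189 ............................
[... 307 characters left out ...]
.#..................
198 ................##.................
199 ................####...............
200 ...............######..............
201 ..............#######..............
202 ..............#######..............
203 ..............#######..............
204 ...............####................
205 ...................................
206 ...................................
207 ...................................
208 ...................................
209 ...................................
210 ...................................
211 ...................................
212 ...................................
213 ...................................
214 ...................................
```

```bash
cat > f.py <<'E'
from h import *
s=st(); F=[]
for _ in range(6):
    viewer.read_camera('scene'); F.append(get_state()['contact_force'])
F=np.mean(F,0); n=np.append(Y*.342,.94); print('Fn',(F@n).round(2),'Fty',(F[:2]@Y).round(2),'Ftx',(F[:2]@X).round(2),'Fz',F[2].round(2))
E
python3 f.py
python3 -m handwheel '[[[0.008,0.003,0,0,0],[0.008,-0.0007,0,0.0019,0],[0.008,-0.0007,0,0.0019,0],[0.008,0,0,0,0],[0.008,0,0,0,0]]]'>/dev/null; python3 f.py
python3 -m handwheel '[[[0.008,-0.0007,0,0.0019,0],[0.008,0,0,0,0],[0.008,0,0,0,0]]]'>/dev/null; python3 f.py
```

```text
t 26.85 tx,ty [ 0.4802 -0.1719] z 0.1453 toolx yaw 104.94 op 14.8 ff 48.8 F [-0.3 -1.  -0.3] q [-0.28  0.01  2.05 -0.    1.08 -0.54]
Fn -0.12 Fty 0.28 Ftx 0.03 Fz -0.23
t 27.57 tx,ty [ 0.48   -0.1702] z 0.141 toolx yaw 104.94 op 14.8 ff 48.8 F [ 0.4 -0.2  0.3] q [-0.28  0.02  2.06 -0.    1.07 -0.54]
Fn -0.16 Fty 0.25 Ftx 0.03 Fz -0.26
t 28.12 tx,ty [ 0.48   -0.1709] z 0.1392 toolx yaw 104.94 op 14.9 ff 48.8 F [-0.5 -1.  -0.8] q [-0.28  0.02  2.06  0.    1.07 -0.54]
Fn -0.65 Fty -0.04 Ftx 0.25 Fz -0.68
```

```bash
python3 v.py | tail -22 | head -10
python3 -m handwheel '[[[0.008,-0.0007,0,0.0019,0],[0.008,0,0,0,0],[0.008,0,0,0,0]]]'>/dev/null; python3 f.py
python3 -m handwheel '[[[0.008,-0.0007,0,0.0019,0],[0.008,0,0,0,0],[0.008,0,0,0,0]]]'>/dev/null; python3 f.py
```

```text
193 ...................................
194 ...................................
195 ...................................
196 ...................................
197 ...................................
198 ...................................
199 ................####...............
200 ...............######..............
201 ..............#######..............
202 ..............#######..............
t 29.07 tx,ty [ 0.48   -0.1716] z 0.1373 toolx yaw 104.94 op 14.7 ff 48.8 F [ 0.8  0.6 -1.4] q [-0.28  0.02  2.06 -0.    1.06 -0.54]
Fn -0.37 Fty 0.11 Ftx 0.08 Fz -0.44
t 29.62 tx,ty [ 0.4803 -0.1724] z 0.1357 toolx yaw 104.94 op 14.5 ff 48.8 F [0.1 0.7 0.1] q [-0.28  0.02  2.06  0.    1.06 -0.54]
Fn 0.51 Fty 0.04 Ftx 0.38 Fz 0.52
```

```bash
python3 -m handwheel '[[[0.008,-0.0007,0,0.0019,0],[0.008,0,0,0,0],[0.008,0,0,0,0]]]'>/dev/null; python3 f.py; python3 v.py | tail -22 | head -14
python3 -m handwheel '[[[0.008,-0.0007,0,0.0019,0],[0.008,0,0,0,0],[0.008,0,0,0,0]]]'>/dev/null; python3 f.py
```

```text
t 30.17 tx,ty [ 0.4802 -0.1731] z 0.1337 toolx yaw 104.94 op 15.1 ff 48.9 F [-0.1  0.6  1.6] q [-0.28  0.03  2.06  0.    1.06 -0.54]
Fn 0.76 Fty 0.46 Ftx 0.14 Fz 0.64
193 ...................................
194 ...................................
195 ...................................
196 ...................................
197 ...................................
198 ...................................
199 ...................................
200 ................#####..............
201 ...............######..............
202 ..............########.............
203 ..............########.............
204 ..............#######..............
205 ...............####................
206 ...................................
t 31.12 tx,ty [ 0.4802 -0.1738] z 0.1318 toolx yaw 104.94 op 14.9 ff 49.0 F [0.9 0.4 2. ] q [-0.28  0.03  2.06  0.    1.05 -0.55]
Fn 1.31 Fty 0.57 Ftx 0.04 Fz 1.19
```

```bash
python3 -m handwheel '[[[0.008,-0.0007,0,0.0019,0],[0.008,0,0,0,0],[0.008,0,0,0,0]]]'>/dev/null; python3 f.py; python3 - <<'E'
from h import *
s=get_state()
im=np.mean([viewer.read_camera('scene')[176:212,300:345].astype(float) for _ in range(8)],0)
np.save('im.npy',im); g=im.mean(2).astype(int)
for y in range(8,34): print(176+y,' '.join('%3d'%v for v in g[y,8:34]))
h=cv2.cvtColor(im.astype(np.uint8),cv2.COLOR_BGR2HSV); 
for y in range(18,32): print(176+y,' '.join('%3d'%v for v in h[y,8:34,1]))
gp=s['eef_pos']+[0,0,.0195]; print(pred(gp,np.radians(20.5),L=.0995))
E
```

```text
t 31.67 tx,ty [ 0.4802 -0.1745] z 0.1299 toolx yaw 104.94 op 14.4 ff 49.0 F [1.  0.3 1.6] q [-0.29  0.03  2.06  0.    1.05 -0.55]
Fn 1.79 Fty 0.56 Ftx 0.24 Fz 1.7
184 129 125 125 120 101  87  85  92 113 149 179 190 193 192 190 189 187 183 177 169 159 147 130 120 111 101
185 168 167 165 153 122  94  84  88 100 130 165 185 190 191 190 189 190 190 188 185 181 174 166 159 148 129
186 186 186 184 173 143 106  87  86  92 114 147 175 187 189 189 189 190 190 189 189 187 188 185 182 175 163
187 190 189 188 181 160 123  93  86  87  98 126 160 181 188 189 190 190 189 190 191 191 191 190 191 188 182
188 189 190 188 185 171 138 103  86  85  87 103 138 169 184 188 189 189 188 187 189 191 191 191 191 191 190
189 188 188 188 186 178 153 115  87  78  75  85 115 149 173 183 187 187 187 187 188 190 191 191 191 191 191
190 186 184 185 185 182 164 126  89  71  68  77  99 127 154 174 183 187 187 188 189 190 190 190 190 188 189
191 181 181 181 182 181 168 133  93  74  74  84  97 113 138 167 180 186 188 188 189 189 188 189 189 187 186
192 175 175 174 175 175 165 137 104  88  87  92  97 112 139 166 181 185 1
[... 2748 characters left out ...]
35  40  44  47  45  43  40  33  31  49  86 120 133 130 134 131 111  65  29  22  19  19  19  19
203  30  31  33  39  45  43  39  32  30  27  35  71 114 137 145 143 148 147 133  85  35  23  19  19  19  19
204  30  31  33  34  38  39  34  28  25  26  40  86 130 149 150 149 146 142 126  86  41  22  20  19  19  20
205  21  24  27  26  29  30  29  29  22  23  40  85 131 145 145 137 128 113  95  58  32  24  19  17  19  18
206  22  21  21  23  22  22  22  22  20  23  32  64 115 130 121 109  97  81  58  37  26  23  19  19  17  21
207  20  22  22  22  21  21  20  19  20  23  25  39  68  84  85  72  56  43  32  23  21  22  19  17  18  23
(np.float64(22.82), array([320.3, 204.2]), array([303.9, 165.1]))
```

```bash
python3 -m handwheel '[[[0.008,-0.0007,0,0.0019,0],[0.008,0,0,0,0],[0.008,0,0,0,0]]]'>/dev/null; python3 f.py;python3 f.py;python3 f.py; python3 v.py | tail -17 | head -12; python3 - <<'E'
from h import *
for n in('can_large','can_medium','can_small'): print(n,pin('scene',n))
E
```

```text
t 32.62 tx,ty [ 0.4802 -0.1752] z 0.128 toolx yaw 104.94 op 14.6 ff 49.1 F [-0.2 -0.1  1.9] q [-0.29  0.04  2.06  0.    1.04 -0.55]
Fn 2.14 Fty 0.58 Ftx 0.35 Fz 2.07
t 32.92 tx,ty [ 0.4802 -0.1751] z 0.1281 toolx yaw 104.95 op 14.9 ff 49.1 F [0.8 1.4 1.4] q [-0.29  0.04  2.06 -0.    1.04 -0.55]
Fn 2.61 Fty 0.64 Ftx 0.46 Fz 2.54
t 33.22 tx,ty [ 0.4802 -0.1751] z 0.128 toolx yaw 104.95 op 14.5 ff 49.1 F [0.  0.8 1.9] q [-0.29  0.04  2.06  0.    1.04 -0.55]
Fn 2.61 Fty 1.08 Ftx 0.7 Fz 2.38
198 ...................................
199 ...................................
200 ...................................
201 ..................#................
202 ................######.............
203 ...............########............
204 ...............########............
205 ...............#######.............
206 ...............######..............
207 ................###................
208 ...................................
209 ...................................
can_large [([279.5, 211.2], 0.49), ([300.4, 215.8], 0.44)]
can_medium [([291.0, 211.1], 0.52)]
can_small [([300.9, 214.4], 0.51)]
```

```bash
python3 -c 'from plant import sign_off; print(sign_off())'
```

```text
the job is handed in; nothing more can be done
None
```

I handed the job in at about 33 s: the three cans stand in the tray, and the tester is still held on the pad at an estimated 20 to 21° tilt and 7 mm depth (half travel, about 2.8 N). Tilt, depth and centring are my camera and force estimates, and the hand-in gave no verdict.

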